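# Hang the empty green caddy up to dry

## Task

Hang the empty green cleaning caddy by its handle on the twin hook stand: the handle bar must lie across both prongs, between the upturned tips and the post, with the caddy hanging level and off the counter. Then let go of it. Leave the red caddy and the yellow sauce bottle standing where they are.

Things in the scene. Friction and masses are not known exactly. Their poses are not given: they have to be found in the camera images.
- green_caddy: Empty green plastic tray, 90 (x) by 150 (y) by 50 mm high, 0.3 kg. Rigid handle: upright end panels (26 mm wide, 8 thick, at y = -71 and +71 mm) carry a straight grip bar along y over the tray's middle, 14 mm wide and high, 134 mm free between panels, its underside 130 and top 144 mm above the tray's underside (80 mm free above the rim). Origin: centre of the underside, z up. Same both ways round.
- hook_stand: Fixed dark post (24 mm in x, 190 mm high) on an 8 mm base; crossbar at its top. Two 10 mm brass prongs at y = -38 and +38 mm point along its -x: level, tops at z = 180, out to x = -115 mm, then up to tips at x = -138, z = 202 mm. Aim the bar at x = -90 mm, y = 0, coming in from the tips' side, prongs passing between bar and tray rim. Origin: centre of the post's foot at counter height, z up.
- red_caddy: Bystander: a red caddy of exactly the same shape and size, holding a yellow sponge and a brush. Origin: centre of its underside, z up, bar along its y.
- sauce_bottle: Bystander: yellow squeeze bottle with a white nozzle, 60 mm in diameter, 180 mm high, standing. Origin: centre of its underside, z up.
Not all that is in view belongs to the job. Several things have the shape of the green_caddy; the one meant has the colours described above.

How it is judged:
By the outcome, as a careful person would: the job done as asked, in the order asked, and still so for the second after the job is handed in, with the robot touching nothing.
It also fails if it takes over 48 s, if anything falls off the work surface, if the arm or the gripper's body presses on something with over 40 N, if the wrist force passes 120 N, or if a joint passes its speed limit or range.

## Robot

A 6-joint arm with a two-finger parallel gripper is mounted at the origin on the work surface. World frame = base frame: x ahead of the robot, y to its left, z up, the work surface at z = 0. Lengths are in m, angles in rad, forces in N, time in s.
With the tool pointing down it reaches from about 0.35 to 0.775 m from the base axis. Payload 7.3 kg.
Tool frame: the origin (TCP) lies at the very end of the fingers, on their centre line; the grasp point (between the pads) lies 19 mm behind it; z points along the fingers, y is the direction in which the jaws open and shut (so a half turn about z gives the same grasp; the last joint's range is limited). The gripper opens to 92 mm and grips with 3 to 60 N. Pads are 19 mm wide; open, the fingers measure 130 mm over their backs; the gripper's body (75 mm by 190 mm) begins 47 mm behind the grasp point.
Start: joints at [-1.382, 0.342, 1.524, -0, 1.275, -0.146], TCP at [0.173, -0.496, 0.227] pointing down, gripper open.
Joint ranges: [-2.53, 2.53], [-0.77, 2.02], [0.04, 2.7], [-1, 4.14], [0.28, 2.66], [-3.11, 3.11]. Speed limits (rad/s): [2.57, 2.57, 3.14, 3.14, 3.14, 3.14].

## Interface

Orientations are given as [roll, pitch, yaw] about the fixed x, y, z axes, in that order (R = Rz(yaw) Ry(pitch) Rx(roll)).
In Python, from cell import robot gives the robot as it stands.
- The arm moves only by the shell command python3 -m pendant 'ROWS' [OPENING] [FORCE]. ROWS is JSON, a list of rows, each a list of 2 entries, a list of its own where there are three numbers: the shift along the tool's x, y, z in mm, then the turn about the tool's z in degrees. In form: [[[x, y, z], turn], ...]. A call has 1 to 10 rows; each row is the pose to reach, as a shift and turn from the pose measured when the call began, along the tool's axes at that moment; what a row does not reach only later rows make up. A row lasts 1/12 s, in which the tool goes at most 41.7 mm and 7.16 degrees, less where a joint would pass 70% of its speed; a pose out of reach is approached as far as the arm can. A call with a gripper value outside its range is refused whole. OPENING is the opening, from 0 (shut) to 1 (fully open), set as the call begins (- or left out, the last holds). The fingers move at their own pace and stop on an object; FORCE is the grip in N (left out, the last holds). Time passes only in rows, so rows that repeat a pose let the fingers close. It gives the time, the measured TCP pose, the force and the opening at its end, in the units of the state.
- robot.observe(): the state, without advancing time (a new reading comes with each control period).
- robot.read_camera(name): name is "scene" or "top" or "wrist"; returns the picture (384x512x3 uint8, red, green, blue); there is no depth.
- robot.calibration(name): a dict with "vfov" (degrees; the focal length in pixels is half the picture's height over the tangent of half this angle, whatever the lens; pixels are square), "cx", "cy" (the principal point, pixels), "k1" (the pictures are not rectified: a ray, as slopes to the right and down, at radius r is drawn at 1 + k1 r^2 times it, then the intrinsics apply), "rvec" (rotation vector, rad) and "tvec" (3), from world to camera coordinates, as OpenCV has them. Camera axes: x right, y down, z forward; pixel columns grow to the right and rows downward; lengths in m; the calibration is good to about 2 mm. A picture is of the moment at which its call begins: read the wrist's pose just before it. calibration takes no time and is no camera call; for the wrist camera it gives the pose at the moment of the call.
- robot.hand_in(): hands the job in, once; it reports no verdict.
Trained networks look in the newest picture that a camera, given by its name, has taken for a name from the list of things; names that differ only in an ending like _2 or _b are one class to them, and where a whole thing is asked for, a point or a joint stands for the part that bears it (a point fixed in the world has none). Each returns a list of dicts, best first, with "p" (0 to 1); they miss things now and then, are a little off and sometimes report something else, mostly with a low value. They report only what shows in the picture. A call takes as long as a camera call. They do not tell look-alikes from the thing itself.
- robot.find_in(camera, query): "xy" ([column, row] as shares, 0 to 1, of the picture: columns of its width, rows of its height, amid what is visible of it).
The state is a dict: "time": time; "qpos": joint angles; "qvel": joint speeds; "joint_efforts": joint torques, N m; "tool_pos": TCP position; "tool_rot": TCP orientation; "contact_force": force on the tool from outside, world axes, zero at the start; "torque": the same for the moment, N m; "opening": finger opening in m.
Only numpy, scipy, OpenCV 4.12 (cv2) and the standard library are available. Lean on these libraries where they do the work, as an engineer would, in place of code of your own. Each camera call takes 0.05 s, during which the arm holds its last target.

## Working session

There is one attempt and no reset: what is moved stays moved. The work goes in short steps, Python scripts to look and compute and a shell command to move; the robot and the scene stay as the last step left them, time stands still between calls to the robot, and variables do not carry over. Pictures are saved under pics/ and viewed, and the job is handed in when it is done.

```bash
ls; mkdir -p pics; cat > h.py <<'E'
import numpy as np, cv2, sys
from cell import robot
from scipy.spatial.transform import Rotation as R
def K(c):
    f=192/np.tan(np.radians(c['vfov'])/2); return f
def ray(name,u,v,c=None):
    c=c or robot.calibration(name); f=K(c)
    d=np.array([(u-c['cx'])/f,(v-c['cy'])/f]); s=d.copy()
    for _ in range(30): s=d/(1+c['k1']*(s@s))
    Rm=cv2.Rodrigues(np.array(c['rvec'],float))[0]; t=np.array(c['tvec'],float).ravel()
    return -Rm.T@t, Rm.T@np.array([s[0],s[1],1.])
def onz(name,u,v,z,c=None):
    o,d=ray(name,u,v,c); return o+d*(z-o[2])/d[2]
def proj(name,P,c=None):
    c=c or robot.calibration(name); f=K(c)
    Rm=cv2.Rodrigues(np.array(c['rvec'],float))[0]; t=np.array(c['tvec'],float).ravel()
    q=np.atleast_2d(P)@Rm.T+t; s=q[:,:2]/q[:,2:]; r2=(s**2).sum(1,keepdims=True)
    return s*(1+c['k1']*r2)*f+[c['cx'],c['cy']]
def snap(name,fn):
    im=robot.read_camera(name); cv2.imwrite('pics/'+fn,np.ascontiguousarray(im[:,:,::-1])); return im
E
python3 - <<'E'
from h import *
print(robot.observe())
for n in('scene','top','wrist'):
    snap(n,n+'0.png'); print(n,robot.calibration(n))
    if n!='wrist':
        for q in('green_caddy','hook_stand','red_caddy','sauce_bottle'):
            print(q,[(round(d['xy'][0]*512),round(d['xy'][1]*384),round(d['p'],2)) for d in robot.find_in(n,q)])
E
```

```text
pics
{'time': 0.0, 'qpos': array([-1.38199623e+00,  3.42733634e-01,  1.52501007e+00, -1.53423233e-05,
        1.27539476e+00, -1.46026490e-01]), 'qvel': array([ 0.00031344, -0.00174136, -0.00061853, -0.00137858,  0.00018346,
       -0.00045782]), 'joint_efforts': array([ 2.30113221e-05, -4.31236196e+01, -2.44217259e+01,  7.18203024e-02,
        5.59960864e-02, -9.18980254e-05]), 'tool_pos': array([ 0.17244468, -0.49544332,  0.22604172]), 'tool_rot': array([-3.14006116e+00, -2.10413013e-04,  3.34830906e-01]), 'contact_force': array([-0.14275447,  0.1280081 , -0.66688145]), 'torque': array([-0.0279285 , -0.00383724, -0.0192992 ]), 'opening': 0.09178676739713565}
scene {'vfov': 53.25762570345795, 'cx': 256.84762970666304, 'cy': 192.2007374589484, 'k1': -0.1098313353730043, 'rvec': array([ 2.49230489,  0.19868413, -0.07484246]), 'tvec': array([-0.51224065, -0.08552633,  1.09933001])}
green_caddy [(244, 204, 0.76), (197, 148, 0.76), (157, 218, 0.68)]
hook_stand [(337, 107, 0.68)]
red_caddy [(232, 311, 0.92)]
sauce_bottle [(337, 199, 0.58)]
top {'vfov': 48.91528445087717, 'cx': 260.9154592790272, 'cy': 197.98475224346095, 'k1': -0.078046279585131, 'rvec': array([ 2.20107706, -2.17711273,  0.11394981]), 'tvec': array([-0.044926  ,  0.51953324,  1.26812732])}
green_caddy [(225, 258, 0.98), (275, 207, 0.82)]
hook_stand [(149, 131, 0.93)]
red_caddy [(364, 203, 0.73)]
sauce_bottle [(271, 129, 0.86)]
wrist {'vfov': 69.86095241007828, 'cx': 257.4526750632544, 'cy': 192.02054976310725, 'k1': -0.04946553726081186, 'rvec': array([-2.37318868,  1.68309969,  0.23080658]), 'tvec': array([-0.52488943, -0.03568271,  0.38927361])}
```

View pics/scene0.png

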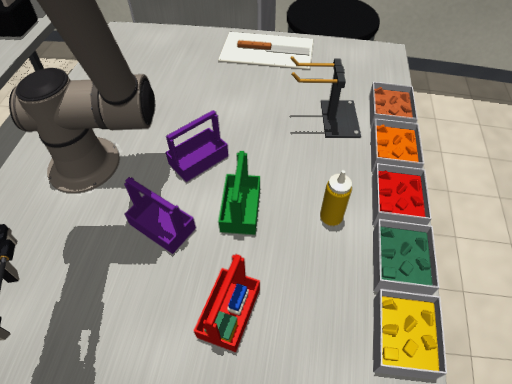

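View pics/top0.png

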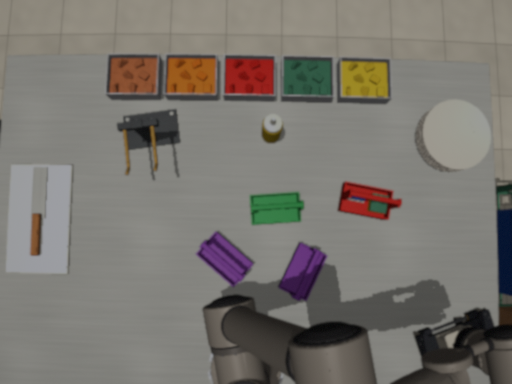

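The candidates are green (scene 240,200; top 275,207), two purple ones (scene 197,148 and 157,218) and red (scene 232,311). Only the first is green and empty. I'll check it in an enlarged crop and fit the poses.

```bash
cat > fit.py <<'E'
from h import *
from scipy.optimize import minimize
def box(x0,x1,y0,y1,z0,z1): return np.array([[x,y,z] for x in(x0,x1) for y in(y0,y1) for z in(z0,z1)])
CAD=[box(-.045,.045,-.075,.075,0,.05),box(-.013,.013,-.075,-.067,0,.144),box(-.013,.013,.067,.075,0,.144),box(-.007,.007,-.067,.067,.130,.144)]
PR=[]
for y in(-.038,.038):
    PR+= [box(-.115,-.012,y-.005,y+.005,.17,.18), np.vstack([box(-.117,-.113,y-.005,y+.005,.17,.18),box(-.140,-.134,y-.005,y+.005,.195,.202)])]
def tf(b,p):
    c,s=np.cos(p[3]),np.sin(p[3]); return b@np.array([[c,-s,0],[s,c,0],[0,0,1]]).T+p[:3]
def rend(boxes,p,name,cal,S=4):
    m=np.zeros((384*S,512*S),np.uint8)
    for b in boxes:
        q=(proj(name,tf(b,p),cal)+.5)*S
        cv2.fillConvexPoly(m,cv2.convexHull(q.astype(np.float32)).astype(np.int32),1)
    return cv2.resize(m.astype(np.float32),(512,384),interpolation=cv2.INTER_AREA)
def fit(boxes,masks,p0,cals,scale=(.02,.02,.15),zfix=True):
    def f(v):
        p=[v[0],v[1],p0[2] if zfix else v[3],v[2]]
        e=0
        for n,m in masks.items():
            r=rend(boxes,p,n,cals[n]); e+=np.abs(r-m).sum()/m.sum()
        return e
    best=None
    for dy in(0,.3,-.3):
        x0=np.array([p0[0],p0[1],p0[3]+dy]); sc=list(scale)
        if not zfix: x0=np.append(x0,p0[2]); sc.append(.01)
        sim=np.vstack([x0]+[x0+np.eye(len(x0))[i]*sc[i] for i in range(len(x0))])
        r=minimize(f,x0,method='Nelder-Mead',options=dict(initial_simplex=sim,xatol=1e-4,fatol=1e-4,maxiter=200))
        if best is None or r.fun<best.fun: best=r
    return best
def hsv(im): return cv2.cvtColor(np.ascontiguousarray(im),cv2.COLOR_RGB2HSV)
def comp(m,near):
    n,l,s,c=cv2.connectedComponentsWithStats(m.astype(np.uint8))
    k=[i for i in range(1,n) if s[i,4]>15]; i=min(k,key=lambda i:np.hypot(*(c[i]-near))); return (l==i).astype(np.float32)
E
python3 - <<'E'
from fit import *
ims={n:cv2.imread(f'pics/{n}0.png')[:,:,::-1] for n in('scene','top')}
cals={n:robot.calibration(n) for n in ims}
near={'scene':(240,200),'top':(275,207)}
mg={}
for n in ims:
    h=hsv(ims[n]); m=(h[...,0]>50)&(h[...,0]<75)&(h[...,1]>130); mg[n]=comp(m,near[n]); print(n,mg[n].sum())
p=onz('top',275,207,.05)
r=fit(CAD,mg,[p[0],p[1],0,0],cals); print('green',r.x,r.fun)
mb={}
for n in ims:
    h=hsv(ims[n]); m=(h[...,0]>8)&(h[...,0]<25)&(h[...,1]>120)&(h[...,2]>60)
    roi=np.zeros_like(m); 
    x0,x1,y0,y1=(285,345,50,90) if n=='scene' else (115,165,115,180)
    roi[y0:y1,x0:x1]=1; mb[n]=(m&roi).astype(np.float32); print(mb[n].sum())
p=onz('top',140,150,.18); print('prong',p)
r2=fit(PR,mb,[p[0]+.07,p[1],0,0],cals); print('stand',r2.x,r2.fun)
r3=fit(PR,mb,[r2.x[0],r2.x[1],0,r2.x[2]],cals,zfix=False); print('stand z',r3.x,r3.fun)
for q,w in(('top',(271,121)),('scene',(343,178))): print('bottle',onz(q,*w,.18))
out=[]
for n in ims:
    o=ims[n].copy()
    for boxes,x,col in((CAD,r.x,(255,255,0)),(PR,r2.x,(0,0,255))):
        e=(rend(boxes,[x[0],x[1],0,x[2]],n,cals[n])>.5).astype(np.uint8)
        o=cv2.resize(o,None,fx=1,fy=1); c,_=cv2.findContours(e,0,2); cv2.drawContours(o,c,-1,col,1)
    cx,cy,X,Y=(200,40,180,200) if n=='scene' else (105,90,210,140)
    cv2.imwrite(f'pics/fit_{n}.png',cv2.resize(np.hstack([ims[n][cy:cy+Y,cx:cx+X],o[cy:cy+Y,cx:cx+X]])[:,:,::-1],None,fx=1.9,fy=1.9,interpolation=cv2.INTER_CUBIC))
E
```

```text
scene 2306.0
top 1287.0
green [ 0.48926853 -0.08289267  0.09830039] 0.3023373484611511
299.0
219.0
prong [0.63343032 0.29304805 0.18      ]
stand [0.70804545 0.30496883 0.16381546] 1.7907551527023315
stand z [ 0.70854651  0.30632391  0.15051272 -0.00536746] 1.6667802333831787
bottle [ 0.7180945  -0.06137276  0.18      ]
bottle [ 0.72479238 -0.09126034  0.18      ]
```

View pics/fit_scene.png

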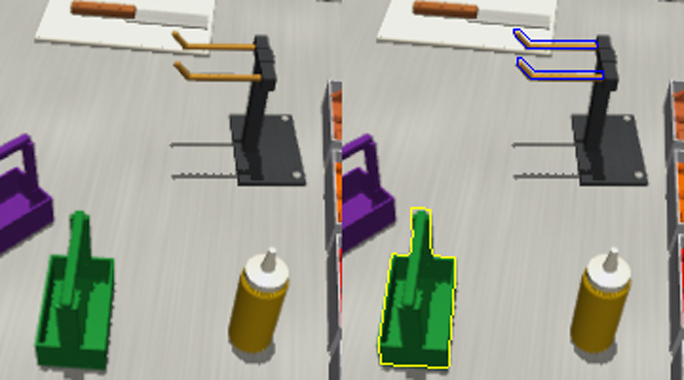

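View pics/fit_top.png

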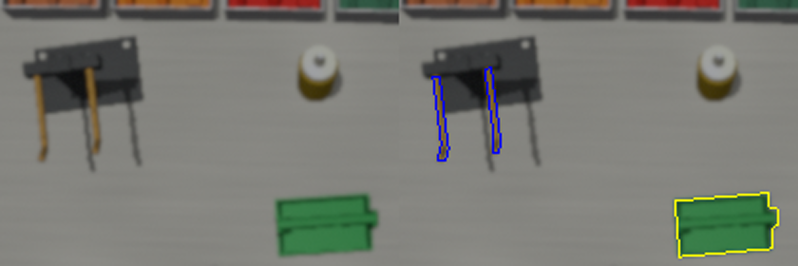

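```bash
python3 - <<'E'
from fit import *
ims={n:cv2.imread(f'pics/{n}0.png')[:,:,::-1] for n in('scene','top')}
cals={n:robot.calibration(n) for n in ims}
near={'scene':(240,200),'top':(275,207)}
mg={}
for n in ims:
    h=hsv(ims[n]); m=(h[...,0]>45)&(h[...,0]<80)&(h[...,1]>80); mg[n]=comp(m,near[n]); print(n,mg[n].sum())
for k in (['scene'],['top'],['scene','top']):
    r=fit(CAD,{n:mg[n] for n in k},[.489,-.083,0,.05],cals); print(k,r.x,r.fun)
mb={}
# prong centerline points per view
for n in ims:
    h=hsv(ims[n]).astype(int); m=(h[...,0]>5)&(h[...,0]<28)&(h[...,1]>70)
    x0,x1,y0,y1=(285,345,50,90) if n=='scene' else (115,165,120,180)
    roi=np.zeros_like(m); roi[y0:y1,x0:x1]=1; mb[n]=(m&roi).astype(np.float32); print(n,mb[n].sum())
    cv2.imwrite(f'pics/mb_{n}.png',cv2.resize(np.hstack([ims[n][y0-5:y1+5,x0-5:x1+5][:,:,::-1],np.repeat(mb[n][y0-5:y1+5,x0-5:x1+5,None]*255,3,2).astype(np.uint8)]),None,fx=5,fy=5,interpolation=cv2.INTER_NEAREST))
for k in (['scene'],['top'],['scene','top']):
    r=fit(PR,{n:mb[n] for n in k},[.705,.303,0,.12],cals,scale=(.01,.01,.1)); print(k,r.x,r.fun)
E
```

```text
scene 2370.0
top 1434.0
['scene'] [ 0.48973679 -0.08479885  0.09111441] 0.04749472439289093
['top'] [ 0.48802267 -0.07987941  0.09449775] 0.10020048916339874
['scene', 'top'] [ 0.48964295 -0.0839022   0.09090045] 0.15678063035011292
scene 342.0
top 376.0
['scene'] [0.70880725 0.2978546  0.15980916] 0.4205043911933899
['top'] [0.70959267 0.30455226 0.14187768] 0.3598736822605133
['scene', 'top'] [0.70793643 0.30279459 0.14867291] 1.0014970302581787
```

```bash
python3 - <<'E'
from h import *
a=cv2.imread('pics/mb_scene.png');b=cv2.imread('pics/mb_top.png');print(a.shape,b.shape)
w=max(a.shape[1],b.shape[1]);p=lambda i:cv2.copyMakeBorder(i,0,0,0,w-i.shape[1],0)
cv2.imwrite('pics/mb.png',np.vstack([p(a),p(b)]))
# stand base corners in top at z=.008 (orig pixels), from crop/1.9+offset
for q in [(134,37),(142,100),(36,53)]: print(onz('top',q[0]/1.9+105,q[1]/1.9+90,.008))
E
```

```text
(250, 700, 3) (350, 600, 3)
[0.79786621 0.23244501 0.008     ]
[0.69164733 0.2158397  0.008     ]
[0.76937643 0.39487626 0.008     ]
```

View pics/mb.png

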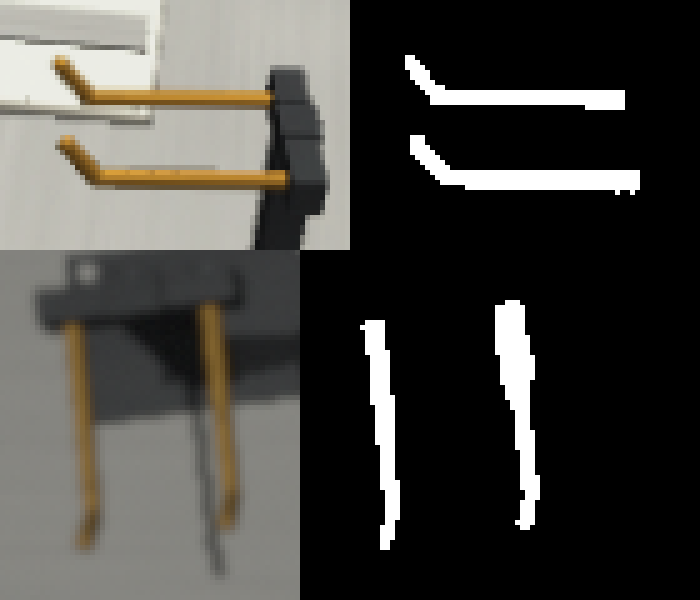

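Crop confirms it: the green caddy is empty, with its bar along y, yaw ≈ 0.09. The stand is at about (0.708, 0.302), yaw ≈ 0.15. Next I go to a hover over the bar for a wrist look.

```bash
cat >> h.py <<'E'
def go(pos,yaw=None):
    s=robot.observe(); Rm=R.from_euler('xyz',s['tool_rot']).as_matrix()
    sh=Rm.T@(np.array(pos)-s['tool_pos'])*1000
    t=0 if yaw is None else -np.degrees((yaw-s['tool_rot'][2]+np.pi)%(2*np.pi)-np.pi)
    n=max(np.linalg.norm(sh)/41.7,abs(t)/7.16); print('shift',sh.round(1),'turn',round(t,1),'rows>=',round(n,1),'half',(sh/2).round(1))
E
python3 - <<'E'
from h import *
go([.489,-.083,.26],.091+np.pi/2)
for p in [(225,258),(303,271),(367,201)]: print(onz('top',*p,.05).round(3))
E
```

```text
shift [ 434.6 -285.9  -33.3] turn -76.0 rows>= 12.5 half [ 217.3 -143.   -16.6]
[0.338 0.066 0.05 ]
[ 0.302 -0.166  0.05 ]
[ 0.512 -0.359  0.05 ]
```

```bash
python3 -m pendant '[[[31,-20,-10],-5],[[62,-41,-20],-11],[[93,-61,-33],-16],[[124,-82,-33],-22],[[155,-102,-33],-27],[[186,-122,-33],-33],[[217,-143,-33],-38],[[248,-163,-33],-43],[[279,-184,-33],-49],[[310,-204,-33],-54]]' 0.6
python3 -c "
from h import *
go([.489,-.083,.26],.091+np.pi/2)"
```

```text
time: 1.38
tool_pos: [0.399, -0.1996, 0.26]
tool_rot: [3.141, 0.0, 1.282]
contact_force: [1.0, 0.7, 0.3]
opening: 0.0553
shift [137.4  53.1  -0. ] turn -21.7 rows>= 3.5 half [68.7 26.5 -0. ]
```

```bash
python3 -m pendant '[[[27,11,0],-4],[[55,21,0],-9],[[82,32,0],-13],[[110,42,0],-17],[[137,53,0],-22],[[137,53,0],-22],[[137,53,0],-22]]'
python3 - <<'E'
from fit import *
n='wrist'
c=robot.calibration(n); im=snap(n,'w1.png')
h=hsv(im); m=(h[...,0]>45)&(h[...,0]<80)&(h[...,1]>80)
print(m.sum()); mm={n:comp(m,(256,192))}
o,d=ray(n,256,192,c); print('cam',o,d)
r=fit(CAD,mm,[.489,-.083,0,.09],{n:c},scale=(.01,.01,.1)); print(r.x,r.fun)
e=(rend(CAD,[r.x[0],r.x[1],0,r.x[2]],n,c)>.5).astype(np.uint8)
cs,_=cv2.findContours(e,0,2); o=np.ascontiguousarray(im[:,:,::-1]); cv2.drawContours(o,cs,-1,(0,255,255),1); cv2.imwrite('pics/w1f.png',o)
E
```

```text
time: 1.97
tool_pos: [0.4892, -0.0823, 0.2598]
tool_rot: [3.142, 0.0, 1.669]
contact_force: [-0.2, 0.6, -0.3]
opening: 0.0551
7810
cam [ 0.48131768 -0.00978973  0.41772009] [ 0.02159273 -0.26967692 -0.96272324]
[ 0.48706397 -0.08310154  0.08092626] 0.04017153009772301
```

View pics/w1f.png

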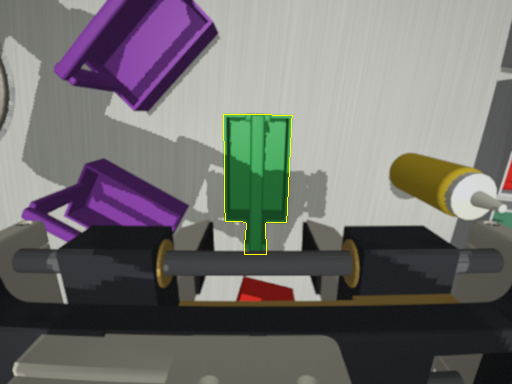

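Wrist picture: the green caddy fills about (224–291, 115–253), centred between the open fingers, and the fit outline matches it. It agrees with the other cameras to 2 mm in x and 0.5° in yaw. I descend and grip.

```bash
python3 -m pendant '[[[0,-2,25],1],[[0,-2,55],1],[[0,-2,85],1],[[0,-2,110],1],[[0,-2,130],1],[[0,-2,142],1],[[0,-2,142],1],[[0,-2,142],1]]'
python3 - <<'E'
from h import *
snap('wrist','w2.png'); snap('scene','s2.png')
a=cv2.imread('pics/w2.png');b=cv2.imread('pics/s2.png')[60:290,130:400]
b=cv2.resize(b,(400,340)); a=cv2.resize(a,(400,300)); cv2.imwrite('pics/c2.png',np.hstack([cv2.copyMakeBorder(a,0,40,0,0,0),b]))
E
```

```text
time: 2.68
tool_pos: [0.4861, -0.0843, 0.1178]
tool_rot: [-3.14, 0.0, 1.647]
contact_force: [0.6, -0.7, 0.4]
opening: 0.0548
```

View pics/c2.png

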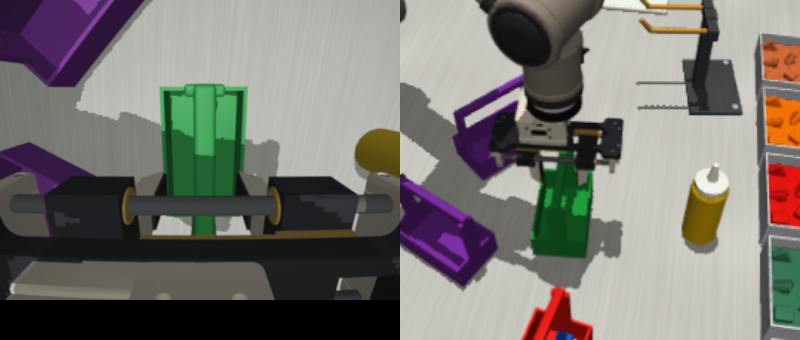

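The bar passes between the open fingers at (205,200) in the left picture and the body clears the purple caddy, so I close.

```bash
python3 -m pendant '[[[0,0,0],0],[[0,0,0],0],[[0,0,0],0],[[0,0,0],0],[[0,0,0],0],[[0,0,0],0],[[0,0,0],0],[[0,0,0],0]]' 0 35
python3 -m pendant '[[[0,0,-10],0],[[0,0,-25],0],[[0,0,-55],0],[[0,0,-85],0],[[0,0,-115],0],[[0,0,-145],0],[[0,0,-170],0],[[0,0,-190],0],[[0,0,-190],0]]'
python3 - <<'E'
from h import *
snap('scene','s3.png')
a=.15; S=np.array([.708,.302,0]); T=lambda x,z: S+R.from_euler('z',a).apply([x,0,0])+[0,0,z]
go(T(-.25,.3),a+np.pi/2); print(T(-.25,.2),T(-.09,.168))
E
```

```text
time: 3.45
tool_pos: [0.4872, -0.0842, 0.1189]
tool_rot: [3.14, 0.001, 1.648]
contact_force: [-0.0, 0.3, -0.6]
opening: 0.0136
time: 4.2
tool_pos: [0.4882, -0.0844, 0.3127]
tool_rot: [3.133, 0.004, 1.648]
contact_force: [-0.1, 0.7, -1.4]
opening: 0.0135
shift [3.498e+02 3.000e-01 9.100e+00] turn -4.2 rows>= 8.4 half [1.749e+02 1.000e-01 4.500e+00]
[0.46080723 0.26464047 0.2       ] [0.6190106  0.28855057 0.168     ]
```

View pics/s3.png

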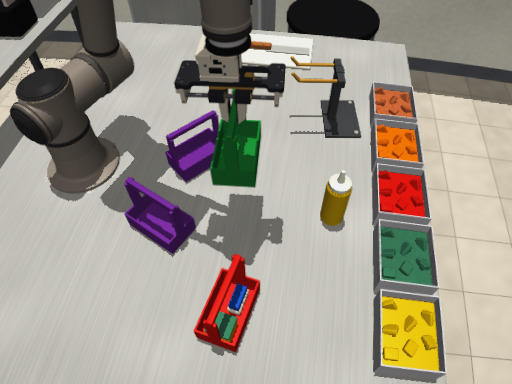

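The caddy hangs level from the gripper. Next I move sideways to the stand's tip side.

```bash
python3 -m pendant '[[[20,0,0],0],[[55,0,0],-1],[[95,0,0],-1],[[135,0,0],-2],[[175,0,0],-2],[[215,0,0],-3],[[255,0,0],-3],[[295,0,0],-4],[[325,0,0],-4],[[350,0,0],-4]]'
python3 -m pendant '[[[0,0,0],0],[[0,0,0],0]]'
python3 - <<'E'
from h import *
snap('scene','s4.png'); snap('top','t4.png');snap('wrist','w4.png')
a=cv2.imread('pics/s4.png')[10:200,140:390];b=cv2.imread('pics/t4.png')[80:300,50:330]
a=cv2.resize(a,(400,304));b=cv2.resize(b,(400,314));w=cv2.resize(cv2.imread('pics/w4.png'),(360,270))
o=np.zeros((590,800,3),np.uint8);o[:304,:400]=a;o[:314,400:]=b;o[316:586,:360]=w;cv2.imwrite('pics/c4.png',o)
E
```

```text
time: 5.08
tool_pos: [0.4589, 0.2671, 0.3064]
tool_rot: [3.141, 0.004, 1.72]
contact_force: [0.1, -0.3, -2.6]
opening: 0.0133
time: 5.25
tool_pos: [0.4575, 0.2681, 0.3035]
tool_rot: [-3.137, 0.005, 1.723]
contact_force: [0.4, -1.7, -3.1]
opening: 0.0138
```

View pics/c4.png

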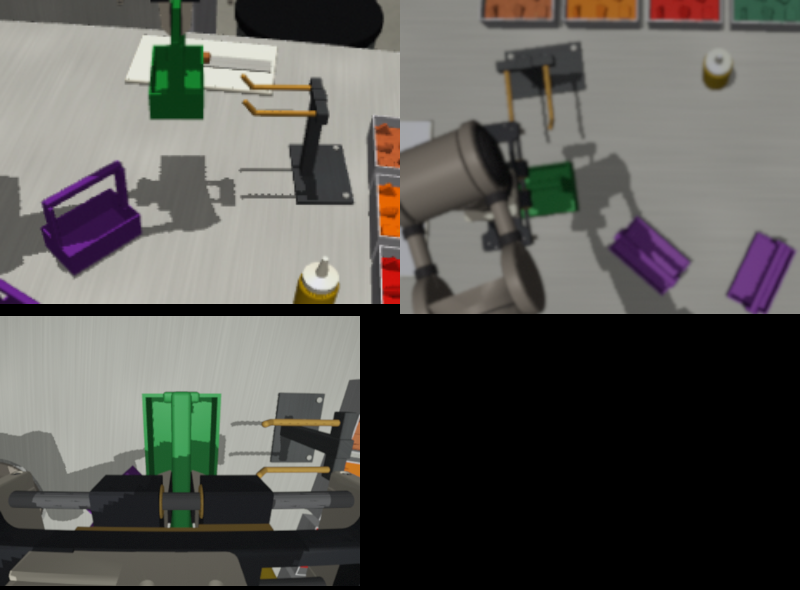

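Wrist picture: both brass prongs show to the right of the caddy, tips near full-resolution pixels (375,150) and (372,222). I refit the stand from this near view.

```bash
python3 - <<'E'
from fit import *
n='wrist'; c=robot.calibration(n); im=cv2.imread('pics/w4.png')[:,:,::-1]
h=hsv(im); m=(h[...,0]>8)&(h[...,0]<28)&(h[...,1]>100)&(h[...,2]>80)
roi=np.zeros_like(m); roi[135:230,362:484]=1; m=(m&roi).astype(np.float32); print(m.sum())
def f(boxes,p): pass
best=[]
r=fit(PR,{n:m},[.708,.302,0,.15],{n:c},scale=(.01,.01,.05)); print(r.x,r.fun)
r2=fit(PR,{n:m},[.708,.302,0,.15],{n:c},scale=(.01,.01,.05),zfix=False); print(r2.x,r2.fun)
o=np.ascontiguousarray(im[:,:,::-1])
for x,col in((r.x,(255,0,0)),([.708,.302,.15],(0,255,0))):
    e=(rend(PR,[x[0],x[1],0,x[2]],n,c)>.5).astype(np.uint8); cs,_=cv2.findContours(e,0,2); cv2.drawContours(o,cs,-1,col,1)
# caddy pose as held
g=(h[...,0]>45)&(h[...,0]<80)&(h[...,1]>80); print('rows',np.where(g)[0].min())
cv2.imwrite('pics/w4f.png',cv2.resize(o[100:240,180:512],None,fx=2.3,fy=2.3))
E
```

```text
1788.0
[0.70838196 0.3019634  0.13762944] 0.3896462619304657
[ 0.71261188  0.30133273  0.13430586 -0.00668804] 0.3496924042701721
rows 108
```

View pics/w4f.png

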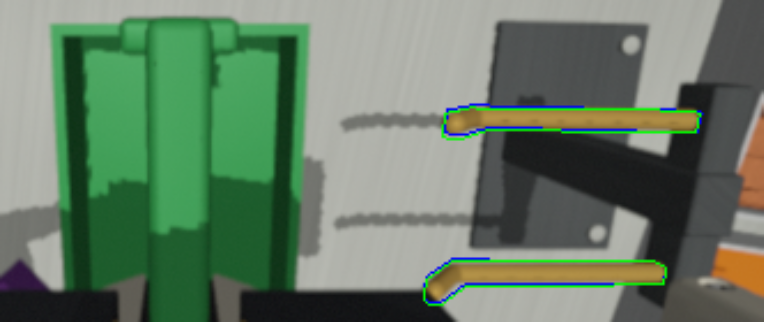

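The stand estimate from this view, (0.708, 0.302, yaw 0.14), agrees with the scene and top fits. I go down to entry height (bar underside about 0.226).

```bash
cat >> h.py <<'E'
ST=np.array([.708,.302,0]); SA=.14
T=lambda x,z: ST+R.from_euler('z',SA).apply([x,0,0])+[0,0,z]
def instand():
    s=robot.observe(); print('in stand frame',R.from_euler('z',-SA).apply(s['tool_pos']-ST).round(4),'yaw err',round(s['tool_rot'][2]-SA-np.pi/2,3))
E
python3 -m pendant '[[[0,0,20],0],[[0,0,45],0],[[0,0,70],0],[[0,0,88],1],[[0,0,88],1]]'
python3 - <<'E'
from h import *
instand(); go(T(-.09,.216),SA+np.pi/2)
E
```

```text
time: 5.82
tool_pos: [0.4569, 0.2634, 0.2135]
tool_rot: [-3.132, 0.007, 1.699]
contact_force: [0.2, 0.4, -1.9]
opening: 0.0134
in stand frame [-0.254  -0.0032  0.2135] yaw err -0.012
shift [  5.2 163.9  -4.1] turn -0.7 rows>= 3.9 half [ 2.6 82.  -2. ]
```

```bash
python3 -m pendant '[[[2,15,-5],0],[[4,35,-5],-1],[[5,55,-5],-1],[[5,80,-5],-1],[[5,80,-5],-1]]'
python3 - <<'E'
from h import *
instand()
snap('scene','s5.png'); snap('wrist','w5.png')
a=cv2.resize(cv2.imread('pics/s5.png')[10:200,160:400],(480,380));w=cv2.resize(cv2.imread('pics/w5.png'),(320,240))
o=np.zeros((380,800,3),np.uint8);o[:,:480]=a;o[:240,480:]=w;cv2.imwrite('pics/c5.png',o)
go(T(-.09,.216),SA+np.pi/2)
E
```

```text
time: 6.23
tool_pos: [0.54, 0.2777, 0.2185]
tool_rot: [-3.137, 0.007, 1.714]
contact_force: [-0.1, -0.4, -2.9]
opening: 0.0137
in stand frame [-0.1697 -0.0007  0.2185] yaw err 0.003
shift [-0.1 83.2  1.5] turn 0.2 rows>= 2.0 half [-0.1 41.6  0.7]
```

View pics/c5.png

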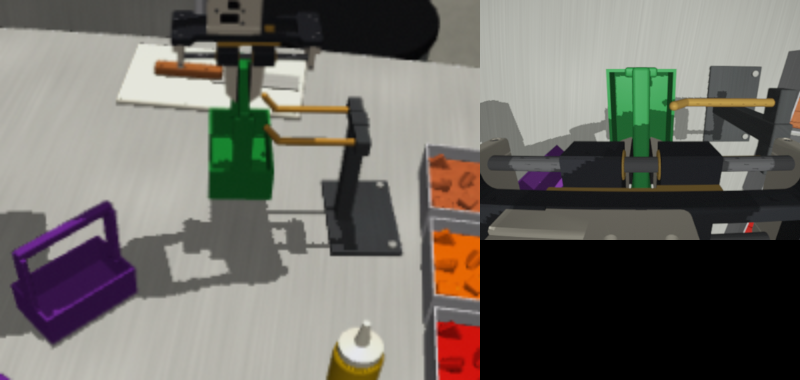

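The prong tips (265,100 and 268,130 in the left picture) are above the rim and just below the bar. I continue inward.

```bash
python3 -m pendant '[[[0,15,0],0],[[0,35,0],0],[[0,55,0],0],[[0,72,0],0],[[0,83,0],0],[[0,83,0],0]]'
python3 - <<'E'
from h import *
instand()
snap('scene','s6.png'); snap('wrist','w6.png')
a=cv2.resize(cv2.imread('pics/s6.png')[10:200,160:400],(480,380));w=cv2.resize(cv2.imread('pics/w6.png'),(320,240))
o=np.zeros((380,800,3),np.uint8);o[:,:480]=a;o[:240,480:]=w;cv2.imwrite('pics/c6.png',o)
go(T(-.09,.168),SA+np.pi/2)
E
```

```text
time: 6.83
tool_pos: [0.6198, 0.2889, 0.2176]
tool_rot: [-3.133, 0.007, 1.714]
contact_force: [0.3, 0.5, -3.4]
opening: 0.0134
in stand frame [-0.0892 -0.0006  0.2176] yaw err 0.003
shift [ 0.5  1.4 49.7] turn 0.2 rows>= 1.2 half [ 0.2  0.7 24.9]
```

View pics/c6.png

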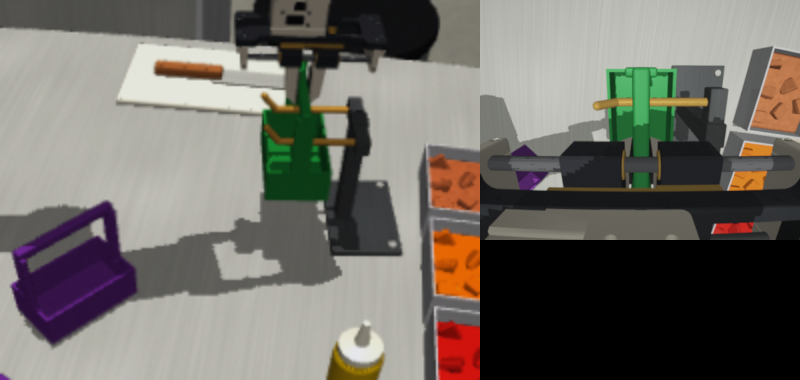

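The prongs now pass between bar and tray. I lower gently.

```bash
python3 -m pendant '[[[0,1,12],0],[[0,1,25],0],[[0,1,36],0],[[0,1,42],0],[[0,1,45],0],[[0,1,45],0]]'; python3 -c "
from h import *
instand()"
python3 -m pendant '[[[0,0,1],0],[[0,0,2],0],[[0,0,2],0],[[0,0,2],0]]'; python3 -c "
from h import *
instand()"
```

```text
time: 7.43
tool_pos: [0.618, 0.2888, 0.1723]
tool_rot: [-3.131, 0.007, 1.715]
contact_force: [0.2, -0.2, -1.7]
opening: 0.0136
in stand frame [-0.0909 -0.0005  0.1723] yaw err 0.004
time: 7.77
tool_pos: [0.6182, 0.2889, 0.1707]
tool_rot: [-3.131, 0.007, 1.715]
contact_force: [-0.2, -0.5, -2.5]
opening: 0.0136
in stand frame [-0.0908 -0.0004  0.1707] yaw err 0.004
```

```bash
python3 -m pendant '[[[0,0,1],0],[[0,0,2],0],[[0,0,2],0],[[0,0,2],0]]'; python3 -m pendant '[[[0,0,1],0],[[0,0,2],0],[[0,0,2],0],[[0,0,2],0]]'; python3 -c "
from h import *
instand()"
```

```text
time: 8.1
tool_pos: [0.6182, 0.2889, 0.1688]
tool_rot: [-3.132, 0.007, 1.715]
contact_force: [-0.6, 0.4, -1.9]
opening: 0.0136
time: 8.43
tool_pos: [0.6183, 0.289, 0.1686]
tool_rot: [-3.133, 0.007, 1.715]
contact_force: [-3.2, -1.6, 6.2]
opening: 0.0137
in stand frame [-0.0906 -0.0004  0.1686] yaw err 0.004
```

The force turned to +6 N, so the bar rests on the prongs. I release part-way.

```bash
python3 -m pendant '[[[0,0,0],0],[[0,0,0],0],[[0,0,0],0],[[0,0,0],0],[[0,0,0],0],[[0,0,0],0],[[0,0,0],0],[[0,0,0],0]]' 0.5
python3 - <<'E'
from h import *
instand()
snap('scene','s7.png'); snap('wrist','w7.png')
a=cv2.resize(cv2.imread('pics/s7.png')[10:200,160:400],(480,380));w=cv2.resize(cv2.imread('pics/w7.png'),(320,240))
o=np.zeros((380,800,3),np.uint8);o[:,:480]=a;o[:240,480:]=w;cv2.imwrite('pics/c7.png',o)
E
```

```text
time: 9.1
tool_pos: [0.6183, 0.2889, 0.1685]
tool_rot: [-3.133, 0.007, 1.715]
contact_force: [0.6, -0.0, 0.8]
opening: 0.0459
in stand frame [-0.0906 -0.0004  0.1685] yaw err 0.004
```

View pics/c7.png

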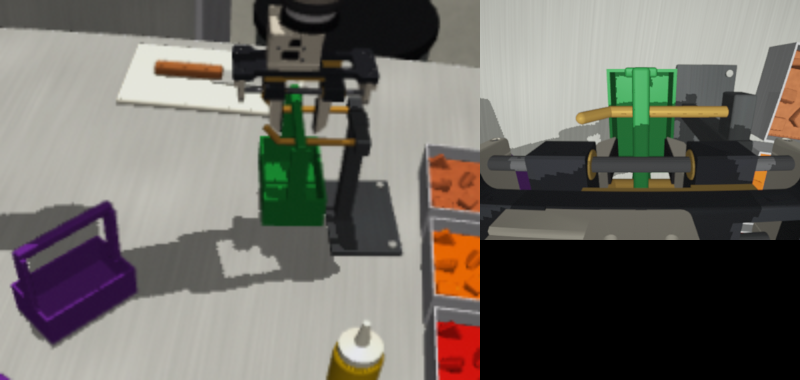

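Released and hanging, with the fingers clear on both sides of the bar. I retreat straight up.

```bash
python3 -m pendant '[[[0,0,-10],0],[[0,0,-25],0],[[0,0,-45],0],[[0,0,-70],0],[[0,0,-95],0],[[0,0,-120],0],[[0,0,-140],0],[[0,0,-140],0]]'
python3 -m pendant '[[[0,-30,0],0],[[0,-65,0],0],[[0,-100,0],0],[[0,-140,0],0],[[0,-180,0],0],[[0,-200,0],0],[[0,-200,0],0],[[0,-200,0],0],[[0,-200,0],0],[[0,-200,0],0]]'
python3 - <<'E'
from fit import *
ims={n:snap(n,n+'8.png') for n in('scene','top')}; cals={n:robot.calibration(n) for n in ims}
h=hsv(ims['scene']); m=(h[...,0]>45)&(h[...,0]<80)&(h[...,1]>80)
mg=comp(m,(310,100)); p=T(-.09,.05)
r=fit(CAD,{'scene':mg},[p[0],p[1],.05,SA],{'scene':cals['scene']},scale=(.01,.01,.05),zfix=False); print('caddy x,y,yaw,z',r.x,r.fun)
print('stand x,y',R.from_euler('z',-SA).apply(np.array([r.x[0],r.x[1],0])-ST))
a=cv2.resize(ims['scene'][10:200,160:400],(480,380));b=cv2.resize(ims['top'],(320,240));s=cv2.resize(ims['scene'],(320,240))
o=np.zeros((480,800,3),np.uint8);o[:380,:480]=a;o[:240,480:]=b;o[240:,480:]=s;cv2.imwrite('pics/c8.png',o[:,:,::-1])
for n in ims:
    d=np.abs(ims[n].astype(int)-cv2.imread(f'pics/{n}0.png')[:,:,::-1]).max(2)
    for nm,(x,y,q) in {'red':((232,305,40) if n=='scene' else (367,201,35)),'bottle':((337,200,28) if n=='scene' else (271,127,15))}.items() if False else [('red',(232,305,40) if n=='scene' else (367,201,30)),('bottle',(337,200,28) if n=='scene' else (271,127,14))]:
        print(n,nm,'changed px',(d[y-q:y+q,x-q:x+q]>40).sum())
E
```

```text
time: 9.87
tool_pos: [0.6206, 0.2905, 0.3149]
tool_rot: [3.14, 0.005, 1.715]
contact_force: [0.1, 0.0, 0.8]
opening: 0.0459
time: 10.7
tool_pos: [0.4237, 0.2618, 0.3143]
tool_rot: [3.14, 0.005, 1.714]
contact_force: [-0.2, 0.1, -1.0]
opening: 0.0462
caddy x,y,yaw,z [0.61969351 0.32492771 0.14278243 0.01618614] 0.09562137722969055
stand x,y [-0.08424309  0.03502595  0.        ]
scene red changed px 0
scene bottle changed px 0
top red changed px 0
top bottle changed px 0
```

View pics/c8.png

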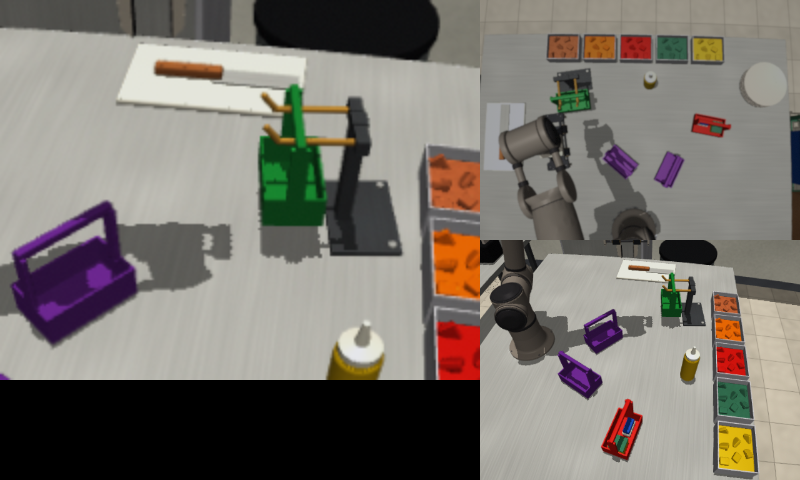

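The bar lies across both prongs. My single-view fit (z 0.016, y +35 mm) disagrees with the physical rest, probably because depth is ambiguous along the view ray. I'll check with both views.

```bash
python3 - <<'E'
from fit import *
ims={n:cv2.imread(f'pics/{n}8.png')[:,:,::-1] for n in('scene','top')}; cals={n:robot.calibration(n) for n in ims}
p=T(-.09,.05); near={'scene':(305,100),'top':proj('top',[p],cals['top'])[0]}; mg={}
for n in ims:
    h=hsv(ims[n]); m=((h[...,0]>45)&(h[...,0]<80)&(h[...,1]>80)).astype(np.uint8)
    m=comp(cv2.morphologyEx(m,cv2.MORPH_CLOSE,np.ones((5,5))),near[n]); mg[n]=m; print(n,m.sum(),near[n])
for zf in (True,False):
    r=fit(CAD,mg,[p[0],p[1],.05,SA],cals,scale=(.01,.01,.05),zfix=zf); print(r.x,r.fun,R.from_euler('z',-SA).apply(np.array([r.x[0],r.x[1],0])-ST))
out=[]
for n in ims:
    o=np.ascontiguousarray(ims[n][:,:,::-1]); o=cv2.resize(o,None,fx=3,fy=3,interpolation=cv2.INTER_CUBIC)
    e=(cv2.resize(rend(CAD,[p[0],p[1],.05,SA],n,cals[n]),None,fx=3,fy=3)>.5).astype(np.uint8)
    cs,_=cv2.findContours(e,0,2); cv2.drawContours(o,cs,-1,(0,255,255),1)
    x,y=near[n]; x=int(x*3);y=int(y*3); out.append(o[max(0,y-190):y+190,max(0,x-190):x+190][:370,:380])
k=min(i.shape[0] for i in out); cv2.imwrite('pics/c9.png',np.hstack([i[:k] for i in out]))
E
```

```text
scene 1615.0 (305, 100)
top 1643.0 [152.30924405 163.19737383]
[0.62055768 0.28935463 0.13697924] 0.27651458978652954 [-0.08835136 -0.00031967  0.        ]
[0.62147779 0.29480191 0.14630011 0.04313699] 0.24589118361473083 [-0.08668012  0.00494591  0.        ]
```

View pics/c9.png

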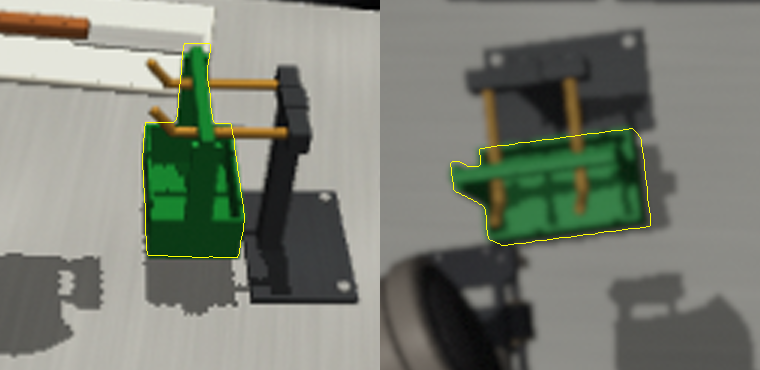

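Both views match the expected level pose: underside at 50 mm, x = -88 mm, y ≈ 0. I hand in.

```bash
python3 -c "
from h import *
print(robot.hand_in())"
```

```text
the job is handed in; nothing more can be done
None
```

The green caddy hangs by its bar across both prongs of the hook stand, released, and the job is handed in at about 11 s on the robot's clock. I gripped the bar, carried the caddy in from the tips' side, lowered it until the force turned to about +6 N, opened the gripper and backed well clear.

- **Final pose:** the outline of a level caddy, underside 50 mm up and bar at stand x ≈ -88 mm, y ≈ 0, matches both the scene and top pictures.
- **Bystanders:** the picture areas around the red caddy and the yellow bottle show no change in either view.
- **Check that disagreed:** a first fit from the scene camera alone gave a height of 16 mm and y +35 mm. I put this down to poor depth along the view ray and the prongs hiding part of the caddy. The two-view fit with height left free gave 43 mm and y +5 mm, close to the expected 50 mm.
- **Red caddy contents:** its sponge and brush look blue and green in the pictures, not yellow as described. It is the only red caddy in view, and I left it alone.

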